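# Make up two welding kits from steel offcuts

## Task

Make up two welding kits from the steel offcuts on the bench: put the tallest pipe, the shortest pipe and the U-channel piece in the rectangular tray, and the square tube and the big hex nut in the round dish. Set each piece down on the bottom of its tray or dish, the same way up as it stands now and beside its neighbours, not on top of them. The middle-height pipe belongs to neither kit: leave it standing where it is.

Things in the scene. Friction and masses are not known exactly. Their poses are not given: they have to be found in the camera images.
- pipe_tall_c (a point): The tallest of three plain steel pipe offcuts standing on end: outer diameter 42 mm, bore 34 mm, 70 mm tall. Point: its centre, half-way up (35 mm above its foot); z up along the pipe. Goes in the tray.
- pipe_mid_c (a point): The middle-height one of three plain steel pipe offcuts standing on end: outer diameter 42 mm, bore 34 mm, 50 mm tall. Point: its centre, half-way up (25 mm above its foot); z up along the pipe. Stays where it is.
- pipe_short_c (a point): The shortest of three plain steel pipe offcuts standing on end: outer diameter 42 mm, bore 34 mm, 32 mm tall. Point: its centre, half-way up (16 mm above its foot); z up along the pipe. Goes in the tray.
- square_tube_c (a point): A plain steel square-tube offcut standing on end: 40 x 40 mm outside, walls 4 mm, 55 mm tall. Point: its centre, half-way up (27.5 mm above its foot); x and y are square to its flat sides, z up. Goes in the dish.
- channel_c (a point): A plain steel U-channel offcut lying on its back, open side up: 45 mm long (x), 50 mm wide over the outer faces of its two upright legs (y), 38 mm tall, legs 6 mm and floor 7 mm thick. Point: its centre, half-way up (19 mm above its foot), in the empty space between the legs; z up. Goes in the tray.
- hex_nut_c (a point): A big plain steel hex nut lying flat: 55 mm across flats, 63.5 mm across corners, 29 mm tall, with a hole of about 37 mm. Point: its centre, half-way up (14.5 mm above its foot), inside the hole; x is square to one pair of flats (the others are 60 degrees on), z up. Goes in the dish.
- kit_tray: The shallow rectangular grey sheet-metal tray, fixed to the bench: 224 mm long (x) and 126 mm wide (y) outside, rim 13 mm high and 3 mm thick, inner floor 218 x 120 mm, 3 mm above the bench. Origin: centre of its underside, at bench height; z up.
- kit_dish: The shallow round grey sheet-metal dish, fixed to the bench: 182 mm outer diameter, rim 13 mm high and 3 mm thick, inner floor 176 mm across, 3 mm above the bench. Origin: centre of its underside, at bench height; z up. Tray and dish lie to the left and right of the offcuts, either way round.
Not all that is in view belongs to the job. Leave any black or green look-alike of the part that bears square_tube_c alone.

How it is judged:
By the outcome, as a careful person would: the job done as asked, in the order asked, and still so for the second after the job is handed in, with the robot touching nothing.
It also fails if it takes over 122 s, if anything falls off the work surface, if the arm or the gripper's body presses on something with over 40 N, if the wrist force passes 120 N, or if a joint passes its speed limit or range.

## Robot

A 7-joint arm with a two-finger parallel gripper is mounted at the origin on the work surface. World frame = base frame: x ahead of the robot, y to its left, z up, the work surface at z = 0. Lengths are in m, angles in degrees, forces in N, time in s.
With the tool pointing down it reaches from about 0.425 to 0.95 m from the base axis. Payload 16.7 kg.
Tool frame: the origin (TCP) lies midway between the tips of the shut fingers; the grasp point (between the pads) lies 19 mm behind it (grip_depth is the distance from the TCP to the grasp point, in m); z points along the fingers, y is the direction in which the jaws open and shut (so a half turn about z gives the same grasp; the last joint's range is limited). The gripper opens to 94 mm and grips with 3 to 60 N. Pads are 16 mm wide; open, the fingers measure 119 mm over their backs; the gripper's body (75 mm by 177 mm) begins 78 mm behind the grasp point.
Start: joints at [55.606, 24.414, 4.234, 92.017, -1.954, 63.644, -3.845], TCP at [0.294, -0.608, 0.205] pointing down, gripper open.
Joint ranges: [-163.25, 163.25], [-28.42, 122.38], [-70.27, 78.77], [12.13, 141.07], [-58.53, 238.53], [9.26, 117.41], [-156.51, 156.51]. Speed limits (degrees/s): [108.29, 108.29, 136.94, 136.94, 172.46, 172.46, 172.46].

## Interface

Orientations are given as a 3x3 rotation matrix whose columns are the frame's x, y, z axes.
In Python, from rig import get_state, capture, camera_info, close_job, look_for, regions_of, grip_depth gives the robot as it stands.
- The arm moves only by the tool move_arm, never from a script. Its argument "deltas" is a list of rows, each an object of numbers: "tx", "ty", "tz": the shift along the tool's x, y, z in cm; "spin": the turn about the tool's z in degrees. A call has 1 to 5 rows; each row shifts and turns the pose as measured when the row begins, along the tool's axes as they then stand; what a row does not reach is not made up. A row lasts 1/8 s, in which the tool goes at most 62.5 mm and 10.7 degrees, less where a joint would pass 70% of its speed; a pose out of reach is approached as far as the arm can. A call with a gripper value outside its range is refused whole. "fingers" is the opening, from 0 (shut) to 1 (fully open), set as the call begins (left out, the last holds). The fingers move at their own pace and stop on an object; "newtons" is the grip in N (left out, the last holds). Time passes only in rows, so rows that do not move let the fingers close. It gives the time, the measured TCP pose, the force and the opening at its end, in the units of the state.
- get_state(): the state, without advancing time (a new reading comes with each control period).
- capture(name): name is "scene" or "top" or "wrist"; returns the picture (384x512x3 uint8, red, green, blue); there is no depth.
- camera_info(name): a dict with "fx", "fy", "cx", "cy" (pixels), "k1" (the pictures are not rectified: a ray, as slopes to the right and down, at radius r is drawn at 1 + k1 r^2 times it, then the intrinsics apply), "view" (4x4, takes a point from world to camera coordinates); the wrist camera has in their place "mount" (4x4, takes a point from camera to tool coordinates, whose origin is the TCP and whose axes are the flange's). Camera axes: x right, y down, z forward; pixel columns grow to the right and rows downward; lengths in m; the calibration is good to about 2 mm. A picture is of the moment at which its call begins: read the wrist's pose just before it. camera_info takes no time and is no camera call.
- close_job(): hands the job in, once; it reports no verdict.
Trained networks look in the newest picture that a camera, given by its name, has taken for a name from the list of things; names that differ only in an ending like _2 or _b are one class to them, and where a whole thing is asked for, a point or a joint stands for the part that bears it (a point fixed in the world has none). Each returns a list of dicts, best first, with "conf" (0 to 1); they miss things now and then, are a little off and sometimes report something else, mostly with a low value. They report only what shows in the picture. A call takes as long as a camera call. They do not tell look-alikes from the thing itself.
- look_for(camera, thing): "xyz" ([x, y, z] in m, in world coordinates, good to about 4 mm: the middle of the surface that is visible of it).
- regions_of(camera, thing): "region" (384x512 bool, what is visible of it).
The state is a dict: "t": time; "joint_positions": joint angles; "joint_velocities": joint speeds; "tau": joint torques, N m; "eef_pos": TCP position; "eef_rot": TCP orientation; "contact_force": force on the tool from outside, world axes, zero at the start; "ft_torque": the same for the moment, N m; "gripper_width": opening from 0.0 (shut) to 1.0 (fully open).
Only numpy, scipy, OpenCV 4.12 (cv2) and the standard library are available. Lean on these libraries where they do the work, as an engineer would, in place of code of your own. Each camera call takes 0.05 s, during which the arm holds its last target. There are 200 camera calls.

## Working session

There is one attempt and no reset: what is moved stays moved. The work goes in short steps, Python scripts to look and compute and a tool call to move; the robot and the scene stay as the last step left them, time stands still between calls to the robot, and variables do not carry over. Pictures are saved under pics/ and viewed, about 12 in all and at most 16, crops included, and the job is handed in when it is done.

Besides the shell and the picture viewer there is one more tool, called after "Emit:" as a command line: name --argument value ..., lists and objects as JSON in quotes. move_arm: Moves the arm, as the interface text tells. Its arguments: {"type":"object","properties":{"deltas":{"type":"array"},"fingers":{"type":"number"},"newtons":{"type":"number"}},"required":["deltas"]}

```bash
mkdir -p pics; ls; python3 - <<'E'
from rig import *
import cv2,numpy as np
s=get_state();print(s['eef_pos'],s['eef_rot'],s['gripper_width'],s['t'],grip_depth)
a=[]
for n in ("top","scene"):
    p=capture(n);a.append(p);cv2.imwrite(f'pics/{n}0.png',p[:,:,::-1])
    c=camera_info(n);print(n,{k:np.round(v,3).tolist() for k,v in c.items()})
    for o in "pipe_tall_c pipe_mid_c pipe_short_c square_tube_c channel_c hex_nut_c kit_tray kit_dish".split():
        print(o,[(np.round(d['xyz'],3).tolist(),round(float(d['conf']),2)) for d in look_for(n,o)])
print(get_state()['t'])
E
```

```text
pics
[ 0.29385449 -0.60718589  0.20477799] [[ 9.00126920e-01  4.35627290e-01 -6.26097648e-04]
 [ 4.35627733e-01 -9.00126234e-01  1.11381426e-03]
 [-7.83590290e-05 -1.27531970e-03 -9.99999184e-01]] 1.0012562640771525 0.0 0.0188
top {'fx': 348.664, 'fy': 348.664, 'cx': 255.067, 'cy': 189.991, 'k1': 0.006, 'view': [[0.008, -1.0, -0.029, 0.007], [-0.991, -0.004, -0.131, 0.602], [0.131, 0.03, -0.991, 0.929], [0.0, 0.0, 0.0, 1.0]]}
pipe_tall_c [([0.48, 0.008, 0.007], 0.53), ([0.493, -0.123, 0.068], 0.47)]
pipe_mid_c [([0.652, -0.11, 0.046], 0.71)]
pipe_short_c [([0.49, 0.11, 0.028], 0.43)]
square_tube_c [([0.652, 0.209, 0.039], 0.78), ([0.562, 0.186, 0.047], 0.56), ([0.644, 0.011, 0.047], 0.55), ([0.727, 0.031, 0.042], 0.55)]
channel_c [([0.479, 0.009, 0.006], 0.87)]
hex_nut_c [([0.662, 0.111, 0.03], 0.82), ([0.642, 0.011, 0.044], 0.58)]
kit_tray [([0.486, 0.332, 0.004], 0.71)]
kit_dish [([0.533, -0.306, -0.0], 0.95)]
scene {'fx': 354.808, 'fy': 354.808, 'cx': 259.132, 'cy': 189.526, 'k1': -0.112, 'view': [[-0.763, 0.646, -0.006, 0.467], [0.5, 0.584, -0.639, -0.264], [-0.41, -0.491, -0.769, 1.048], [0.0, 0.0, 0.0, 1.0]]}
pipe_tall_c []
pipe_mid_c [([0.646, -0.095, 0.03], 0.92)]
pipe_short_c [([0.485, 0.112, 0.022], 0.9)]
square_tube_c [([0.64, 0.02, 0.037], 0.93), ([0.728, 0.042, 0.038], 0.89), ([0.57, 0.192, 0.035], 0.88), ([0.654, 0.21, 0.04], 0.64)]
channel_c [([0.478, 0.016, 0.008], 0.67), ([0.641, 0.021, 0.04], 0.55)]
hex_nut_c [([0.66, 0.113, 0.03], 0.88), ([0.536, -0.299, 0.005], 0.17)]
kit_tray [([0.494, 0.336, 0.004], 0.8)]
kit_dish [([0.536, -0.301, 0.007], 0.71)]
0.9
```

View pics/top0.png

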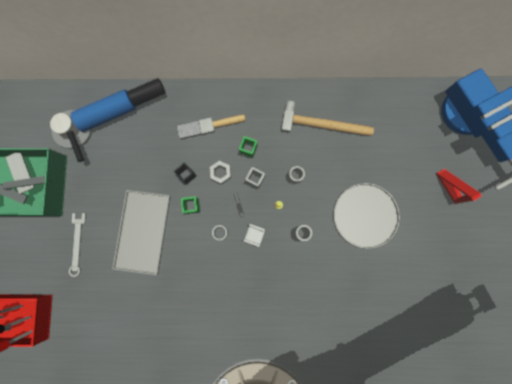

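View pics/scene0.png

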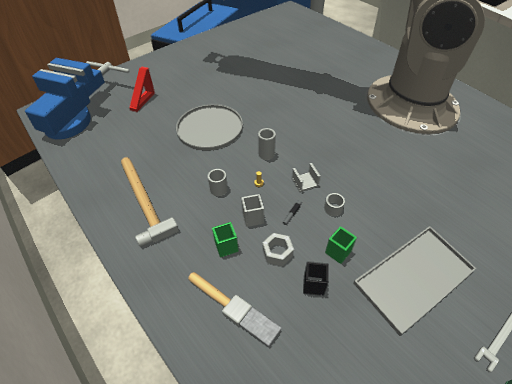

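Emit:
move_arm --deltas '[{"spin":10,"tz":-4},{"spin":10,"tz":-4},{"spin":5.8,"tz":-3},{},{}]'

```text
$.deltas[0]: bad value
```

```bash
cat > h.py <<'E'
from rig import *
import numpy as np, cv2
from scipy.optimize import minimize
def cam(n):
    c=camera_info(n)
    if n=="wrist":
        s=get_state();T=np.eye(4);T[:3,:3]=s['eef_rot'];T[:3,3]=s['eef_pos']
        V=np.linalg.inv(T@np.array(c['mount']))
    else: V=np.array(c['view'])
    return c,V
def proj(cv,P):
    c,V=cv;p=np.asarray(P)@V[:3,:3].T+V[:3,3];u=p[:,:2]/p[:,2:]
    u=u*(1+c['k1']*(u**2).sum(1,keepdims=True));return u*[c['fx'],c['fy']]+[c['cx'],c['cy']]
def prism(xy,h,z0=0):
    xy=np.array(xy);return np.vstack([np.c_[xy,np.full(len(xy),z)] for z in (z0,z0+h)])
def ring(r,n,off=0): a=np.arange(n)*2*np.pi/n+off;return np.c_[r*np.cos(a),r*np.sin(a)]
def box(a,b): return [[a,b],[-a,b],[-a,-b],[a,-b]]
pipe=lambda h:(prism(ring(.021,32),h),prism(ring(.017,32),0,h))
M={'pipe_tall_c':pipe(.07),'pipe_mid_c':pipe(.05),'pipe_short_c':pipe(.032),
'square_tube_c':(prism(box(.02,.02),.055),prism(box(.016,.016),0,.055)),
'channel_c':(prism(box(.0225,.025),.038),),
'hex_nut_c':(prism(ring(.03175,6,np.pi/6),.029),prism(ring(.0185,32),0,.029)),
'kit_tray':(prism(box(.112,.063),.013),),'kit_dish':(prism(ring(.091,48),.013),)}
def place(P,q):
    c,s=np.cos(q[2]),np.sin(q[2]);return P@np.array([[c,s,0],[-s,c,0],[0,0,1]])+[q[0],q[1],q[3] if len(q)>3 else 0]
SH=3
def sil(cv,o,q,S):
    m=np.zeros((384*S,512*S),np.uint8)
    h=cv2.convexHull(((proj(cv,place(M[o][0],q))+.5)*S*8-4).astype(np.int32))
    cv2.fillConvexPoly(m,h,1,shift=SH);return m>0
def fit(cv,o,region,q0,S=2,z=0):
    r=cv2.resize(region.astype(np.uint8),None,fx=S,fy=S,interpolation=cv2.INTER_NEAREST)
    cs,_=cv2.findContours(r,cv2.RETR_EXTERNAL,cv2.CHAIN_APPROX_NONE);k=max(cs,key=cv2.contourArea)
    f=np.zeros_like(r);cv2.fillPoly(f,[cv2.convexHull(k)],1);f=f>0
    def cost(q):
        m=sil(cv,o,[*q,z],S);return 1-(m&f).sum()/max(1,(m|f).sum())
    best=None
    for y in ([0] if 'pipe' in o or 'dish' in o else np.radians(np.arange(-90,90,15))):
        res=minimize(cost,[q0[0],q0[1],y],method='Nelder-Mead',options=dict(initial_simplex=[[q0[0],q0[1],y],[q0[0]+.008,q0[1],y],[q0[0],q0[1]+.008,y],[q0[0],q0[1],y+.15]],xatol=1e-4,fatol=1e-4))
        if best is None or res.fun<best.fun: best=res
    return best.x,best.fun
def go(x,y,z,yaw=None):
    "tool-axes cm to target TCP"
    s=get_state();d=np.array(s['eef_rot']).T@(np.array([x,y,z])-s['eef_pos']);print('delta cm',np.round(d*100,2),'t',s['t'])
    print('tool yaw',np.degrees(np.arctan2(s['eef_rot'][1][0],s['eef_rot'][0][0])).round(2))
E
python3 - <<'E'
from h import *
q0={'pipe_tall_c':(.493,-.123),'pipe_mid_c':(.65,-.105),'pipe_short_c':(.488,.11),'square_tube_c':(.643,.015),'channel_c':(.479,.01),'hex_nut_c':(.66,.112),'kit_tray':(.488,.333),'kit_dish':(.535,-.303)}
print(np.round(camera_info('wrist')['mount'],3).tolist())
for n in('top','scene'):
    capture(n);cv_=cam(n)
    for o,q in q0.items():
        rs=regions_of(n,o);best=None
        for r in rs:
            x,f=fit(cv_,o,r['region'],q,S=3 if 'kit' not in o else 1)
            if best is None or f<best[1]: best=(x,f)
        if best: x,f=best;print(n,o,len(rs),np.round(x[:2],4),np.degrees(x[2]).round(1),round(f,3))
        else: print(n,o,'none')
go(.53,.03,.33)
E
```

```text
[[-0.001, -0.968, -0.25, 0.072], [1.0, -0.001, 0.001, 0.001], [-0.001, -0.25, 0.968, -0.179], [0.0, 0.0, 0.0, 1.0]]
top pipe_tall_c none
top pipe_mid_c 1 [ 0.6492 -0.1053] 1.4 0.032
top pipe_short_c none
top square_tube_c 4 [0.641  0.0103] -26.8 0.071
top channel_c 1 [0.4796 0.0111] 69.4 0.08
top hex_nut_c 1 [0.6589 0.1112] -84.5 0.055
top kit_tray 1 [0.487  0.3337] -7.3 0.06
top kit_dish 1 [ 0.5365 -0.3017] 0.9 0.016
scene pipe_tall_c 1 [ 0.4855 -0.1194] 5.7 0.034
scene pipe_mid_c 1 [ 0.6483 -0.105 ] 4.1 0.043
scene pipe_short_c none
scene square_tube_c 4 [0.6403 0.0107] -119.4 0.032
scene channel_c 1 [0.4802 0.0119] 67.3 0.086
scene hex_nut_c 1 [0.6575 0.1104] -28.1 0.041
scene kit_tray 1 [0.4881 0.3334] -6.5 0.022
scene kit_dish 1 [ 0.5376 -0.3015] 3.7 0.027
delta cm [ 49.01 -47.11 -12.45] t 1.8
tool yaw 25.83
```

Emit:
move_arm --deltas '[{"tx":0,"ty":0,"tz":-4,"spin":10},{"tx":0,"ty":0,"tz":-4,"spin":10},{"tx":0,"ty":0,"tz":-3,"spin":5.8},{"tx":0,"ty":0,"tz":0,"spin":0}]'

```text
t: 2.3
eef_pos: [0.2938, -0.6073, 0.3182]
eef_rot: [[1.0, -0.014, -0.0], [-0.014, -1.0, 0.001], [-0.0, -0.001, -1.0]]
contact_force: [0.2, 0.3, -0.5]
gripper_width: 1.0
```

Emit:
move_arm --deltas '[{"tx":2.7,"ty":-5.5,"tz":0,"spin":0},{"tx":2.7,"ty":-5.5,"tz":0,"spin":0},{"tx":2.7,"ty":-5.5,"tz":0,"spin":0},{"tx":2.7,"ty":-5.5,"tz":0,"spin":0},{"tx":2.7,"ty":-5.5,"tz":0,"spin":0}]'

```text
t: 2.92
eef_pos: [0.4316, -0.3303, 0.3137]
eef_rot: [[1.0, -0.014, -0.005], [-0.014, -1.0, 0.002], [-0.005, -0.002, -1.0]]
contact_force: [1.3, -0.5, -0.1]
gripper_width: 0.996
```

Emit:
move_arm --deltas '[{"tx":2.7,"ty":-5.5,"tz":1,"spin":0},{"tx":2.7,"ty":-5.5,"tz":1,"spin":0},{"tx":2.7,"ty":-5.5,"tz":1,"spin":0},{"tx":2.7,"ty":-5.5,"tz":2,"spin":0},{"tx":2.7,"ty":-5.5,"tz":2,"spin":0}]'

```text
t: 3.55
eef_pos: [0.5659, -0.0582, 0.2435]
eef_rot: [[1.0, -0.007, -0.004], [-0.007, -1.0, 0.002], [-0.004, -0.002, -1.0]]
contact_force: [0.8, -1.1, 0.6]
gripper_width: 1.002
```

Emit:
move_arm --deltas '[{"tx":2.7,"ty":-5,"tz":0,"spin":0},{"tx":0,"ty":0,"tz":0,"spin":0}]'

```text
t: 3.8
eef_pos: [0.5933, -0.0017, 0.2399]
eef_rot: [[1.0, 0.002, -0.009], [0.002, -1.0, 0.004], [-0.009, -0.004, -1.0]]
contact_force: [0.2, 0.1, 0.4]
gripper_width: 1.001
```

```bash
python3 - <<'E'
from h import *
q0={'pipe_tall_c':(.486,-.12),'pipe_mid_c':(.649,-.105),'pipe_short_c':(.488,.11),'square_tube_c':(.641,.0105),'channel_c':(.48,.0115),'hex_nut_c':(.658,.111)}
n='wrist';cv_=cam(n);p=capture(n);cv2.imwrite('pics/w1.png',p[:,:,::-1])
for o,q in q0.items():
    best=None
    for r in regions_of(n,o):
        x,f=fit(cv_,o,r['region'],q,S=2)
        if best is None or f<best[1]: best=(x,f)
    if best: x,f=best;print(n,o,np.round(x[:2],4),np.degrees(x[2]).round(1),round(f,3))
    else: print(n,o,'none')
    print(proj(cv_,[[*q,.03]]).round())
s=get_state();print(s['eef_pos'],s['t']);go(.486,-.12,.15)
E
```

```text
wrist pipe_tall_c [ 0.4835 -0.1002] -0.7 0.739
[[348. 248.]]
wrist pipe_mid_c [ 0.6485 -0.1069] 9.8 0.047
[[345. 117.]]
wrist pipe_short_c [0.4867 0.1019] 11.7 0.463
[[168. 246.]]
wrist square_tube_c [0.6398 0.0089] -27.5 0.029
[[245. 124.]]
wrist channel_c [0.4791 0.0113] 71.5 0.028
[[245. 252.]]
wrist hex_nut_c [0.6573 0.109 ] -25.4 0.027
[[157. 109.]]
[ 0.59248574 -0.00796781  0.24156915] 4.15
delta cm [-10.5   11.3    9.21] t 4.15
tool yaw -0.44
```

View pics/w1.png

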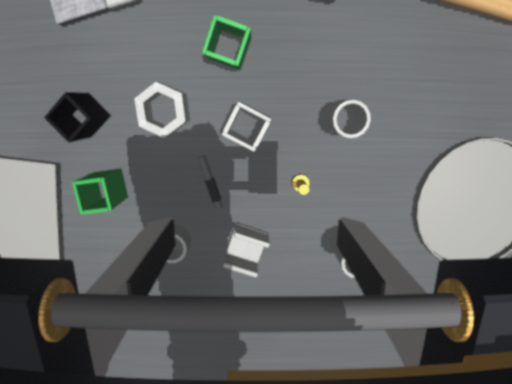

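Emit:
move_arm --deltas '[{"tx":-3.5,"ty":3.7,"tz":1,"spin":-0.4},{"tx":-3.5,"ty":3.7,"tz":2,"spin":0},{"tx":-3.5,"ty":3.7,"tz":2,"spin":0},{"tx":0,"ty":0,"tz":0,"spin":0}]'

```text
t: 4.65
eef_pos: [0.4829, -0.1241, 0.1914]
eef_rot: [[1.0, -0.004, -0.004], [-0.004, -1.0, 0.001], [-0.004, -0.001, -1.0]]
contact_force: [-0.0, 0.5, 0.8]
gripper_width: 0.998
```

```bash
cat > w.py <<'E'
import sys
from h import *
o=sys.argv[1];q=[float(v) for v in sys.argv[2:4]];name=sys.argv[4]
n='wrist';s0=get_state();cv_=cam(n);p=capture(n)
for r in regions_of(n,o):
    x,f=fit(cv_,o,r['region'],q,S=2);print(o,np.round(x[:2],4),np.degrees(x[2]).round(1),round(f,3),round(r['conf'],2),'c',np.argwhere(r['region']).mean(0).round()[::-1])
    if f<.15: cv2.polylines(p,[cv2.convexHull(proj(cv_,place(M[o][0],x)).astype(np.int32))],True,(255,0,0))
cv2.imwrite(f'pics/{name}.png',p[:,:,::-1]);print(s0['eef_pos'],s0['joint_positions'])
go(*[float(v) for v in sys.argv[5:8]])
E
python3 w.py pipe_tall_c .4855 -.1195 w2 .486 -.1195 .045
```

```text
pipe_tall_c [ 0.4864 -0.1218] 8.6 0.035 0.76 c [253. 176.]
[ 0.48287779 -0.12411225  0.19136931] [ 16.26980302   9.39241332 -10.21842621 114.38921779   1.91623875
  56.63155193 -85.11920268]
delta cm [ 1.000e-02 -1.600e-01  1.477e+01] t 4.75
tool yaw -0.02
```

View pics/w2.png

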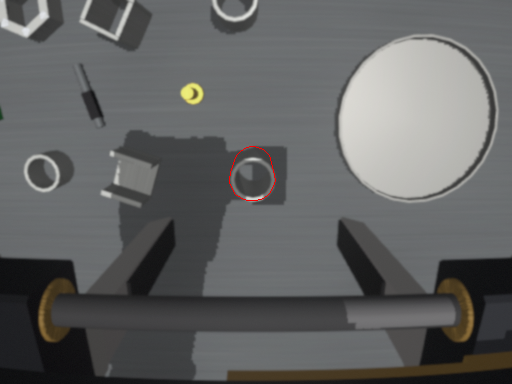

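Emit:
move_arm --deltas '[{"tx":0,"ty":0,"tz":5,"spin":0},{"tx":0,"ty":0,"tz":5,"spin":0},{"tx":0,"ty":0,"tz":3,"spin":0},{"tx":0,"ty":0,"tz":2,"spin":0},{"tx":0,"ty":0,"tz":0,"spin":0}]'

```text
t: 5.38
eef_pos: [0.4938, -0.1171, 0.0418]
eef_rot: [[1.0, 0.005, 0.008], [0.005, -1.0, 0.003], [0.008, -0.003, -1.0]]
contact_force: [-0.2, 0.4, 0.5]
gripper_width: 1.0
```

Emit:
move_arm --deltas '[{"tx":0,"ty":0,"tz":0,"spin":0},{"tx":0,"ty":0,"tz":0,"spin":0},{"tx":0,"ty":0,"tz":0,"spin":0},{"tx":0,"ty":0,"tz":0,"spin":0},{"tx":0,"ty":0,"tz":0,"spin":0}]' --fingers 0 --newtons 30

```text
t: 6.0
eef_pos: [0.4968, -0.1168, 0.0453]
eef_rot: [[1.0, 0.006, 0.013], [0.006, -1.0, 0.002], [0.013, -0.002, -1.0]]
contact_force: [-0.0, -2.9, 3.8]
gripper_width: 0.507
```

```bash
python3 - <<'E'
from h import *
s=get_state();print(s['gripper_width']*94,s['contact_force'])
c,sn=np.cos(np.radians(-7)),np.sin(np.radians(-7))
for l in(-70,0,70): print(l,.4875+l/1000*c,.3335+l/1000*sn)
go(.418+.14,.325,.035)
E
```

```text
47.64291210874331 [-0.01940329 -2.90615941  3.80416126]
-70 0.41802176938510743 0.34203085403836037
0 0.4875 0.3335
70 0.5569782306148925 0.32496914596163967
delta cm [  6.38 -44.14   1.21] t 6.0
tool yaw 0.35
```

Emit:
move_arm --deltas '[{"tx":0,"ty":0,"tz":0,"spin":0},{"tx":-0.6,"ty":0.3,"tz":0.3,"spin":0},{"tx":-0.6,"ty":0.3,"tz":0.3,"spin":0}]' --fingers 1

```text
t: 6.38
eef_pos: [0.4844, -0.1231, 0.0388]
eef_rot: [[1.0, 0.006, 0.014], [0.006, -1.0, 0.002], [0.014, -0.002, -1.0]]
contact_force: [-0.0, 0.4, 0.2]
gripper_width: 0.788
```

```bash
python3 w.py pipe_tall_c .4864 -.1218 w3 .486 -.1215 .04; python3 -c "
from rig import *
s=get_state();print(s['eef_pos'],s['eef_rot'],s['contact_force'],s['gripper_width'])"
```

```text
pipe_tall_c [ 0.4864 -0.1216] 4.0 0.017 0.77 c [252. 239.]
[ 0.48436521 -0.12310476  0.03883713] [ 15.27215729  21.26599164  -9.70937226 122.19346147   5.58031079
  36.18171448 -87.89324127]
delta cm [ 0.22 -0.18 -0.13] t 6.475
tool yaw 0.32
[ 0.48379772 -0.1233325   0.03868043] [[ 0.9999017   0.00569392  0.01281318]
 [ 0.00566566 -0.99998144  0.00224041]
 [ 0.0128257  -0.00216759 -0.9999154 ]] [-0.68954775 -0.5338686  -0.23390151] 0.8733771548119167
```

View pics/w3.png

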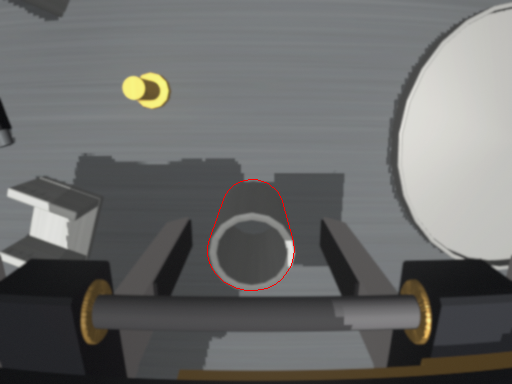

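Emit:
move_arm --deltas '[{"tx":0.2,"ty":-0.1,"tz":0.05,"spin":0},{"tx":0,"ty":0,"tz":0.05,"spin":0},{"tx":-0.05,"ty":0,"tz":0.05,"spin":0},{"tx":-0.05,"ty":0,"tz":0.05,"spin":0},{"tx":-0.05,"ty":0,"tz":0.05,"spin":0}]' --fingers 0 --newtons 30

```text
t: 7.1
eef_pos: [0.4849, -0.122, 0.0362]
eef_rot: [[1.0, 0.006, 0.013], [0.006, -1.0, 0.002], [0.013, -0.002, -1.0]]
contact_force: [0.0, 0.2, 7.2]
gripper_width: 0.435
```

Emit:
move_arm --deltas '[{"tx":0,"ty":0,"tz":0,"spin":0},{"tx":0,"ty":0,"tz":0,"spin":0},{"tx":0,"ty":0,"tz":0,"spin":0}]'

```text
t: 7.48
eef_pos: [0.4849, -0.122, 0.0362]
eef_rot: [[1.0, 0.006, 0.014], [0.006, -1.0, 0.002], [0.014, -0.002, -1.0]]
contact_force: [0.9, 0.3, 1.1]
gripper_width: 0.435
```

Emit:
move_arm --deltas '[{"tx":0,"ty":0,"tz":-3,"spin":0},{"tx":0,"ty":0,"tz":-6,"spin":0},{"tx":0.5,"ty":-3,"tz":-3,"spin":0},{"tx":0.9,"ty":-5.6,"tz":0,"spin":0},{"tx":0.9,"ty":-5.6,"tz":0,"spin":0}]'

```text
t: 8.1
eef_pos: [0.5046, 0.0192, 0.1598]
eef_rot: [[1.0, -0.003, 0.011], [-0.003, -1.0, 0.002], [0.011, -0.002, -1.0]]
contact_force: [1.0, 0.3, -2.5]
gripper_width: 0.439
```

Emit:
move_arm --deltas '[{"tx":0.9,"ty":-5.6,"tz":0,"spin":0},{"tx":0.9,"ty":-5.6,"tz":0,"spin":0},{"tx":0.9,"ty":-5.6,"tz":0,"spin":0},{"tx":0.9,"ty":-5.6,"tz":0,"spin":3},{"tx":0.9,"ty":-4,"tz":0,"spin":4}]'

```text
t: 8.72
eef_pos: [0.5518, 0.2913, 0.1601]
eef_rot: [[0.992, -0.128, 0.01], [-0.128, -0.992, 0.001], [0.01, -0.003, -1.0]]
contact_force: [0.1, -0.1, -2.7]
gripper_width: 0.435
```

```bash
python3 - <<'E'
from h import *
n='wrist';cv_=cam(n);p=capture(n)
for r in regions_of(n,'kit_tray'):
    x,f=fit(cv_,'kit_tray',r['region'],(.487,.333),S=1);print(x,np.degrees(x[2]),f)
cv2.polylines(p,[cv2.convexHull(proj(cv_,place(M['kit_tray'][0],(.4877,.3335,-.12))).astype(np.int32))],True,(255,0,0))
cv2.imwrite('pics/w4.png',p[:,:,::-1]);s=get_state();print(s['eef_pos'],s['gripper_width'])
go(.556,.325,.045)
E
```

```text
[ 0.48801647  0.33337252 -0.13150737] -7.534817333163738 0.4892504847820589
[0.55163502 0.29391181 0.15983186] 0.43335276919924576
delta cm [-0.06 -3.09 11.5 ] t 8.825
tool yaw -7.14
```

View pics/w4.png

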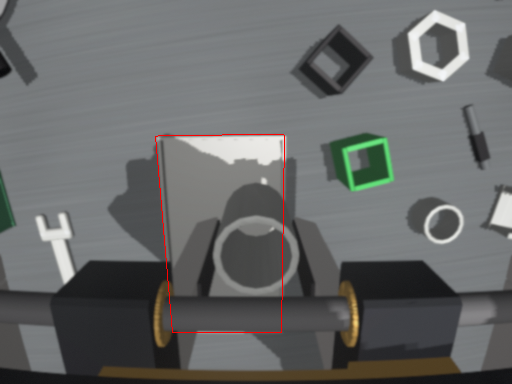

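Emit:
move_arm --deltas '[{"tx":0,"ty":-3.1,"tz":3,"spin":0},{"tx":0,"ty":0,"tz":5,"spin":0},{"tx":0,"ty":0,"tz":2.5,"spin":0}]'

```text
t: 9.2
eef_pos: [0.5575, 0.3258, 0.0531]
eef_rot: [[0.992, -0.124, 0.012], [-0.124, -0.992, 0.004], [0.011, -0.005, -1.0]]
contact_force: [0.6, -0.2, -2.1]
gripper_width: 0.435
```

```bash
python3 -c "
from h import *
go(.556,.325,.0395)"
```

```text
delta cm [-0.15  0.11  1.35] t 9.2
tool yaw -7.11
```

Emit:
move_arm --deltas '[{"tx":0,"ty":0,"tz":0.7,"spin":0},{"tx":0,"ty":0,"tz":0.4,"spin":0},{"tx":0,"ty":0,"tz":0.2,"spin":0}]'

```text
t: 9.57
eef_pos: [0.5569, 0.3244, 0.0392]
eef_rot: [[0.992, -0.124, 0.01], [-0.124, -0.992, 0.002], [0.009, -0.003, -1.0]]
contact_force: [-8.5, -3.7, 19.6]
gripper_width: 0.434
```

Emit:
move_arm --deltas '[{"tx":0,"ty":0,"tz":0,"spin":0},{"tx":0,"ty":0,"tz":0,"spin":0},{"tx":0,"ty":0,"tz":0,"spin":0}]' --fingers 0.75

```text
t: 9.95
eef_pos: [0.5587, 0.325, 0.0421]
eef_rot: [[0.992, -0.125, 0.014], [-0.125, -0.992, 0.004], [0.013, -0.006, -1.0]]
contact_force: [-0.2, 0.8, -0.1]
gripper_width: 0.717
```

Emit:
move_arm --deltas '[{"tx":0,"ty":0,"tz":-3,"spin":0},{"tx":0,"ty":0,"tz":-6,"spin":0},{"tx":0,"ty":0,"tz":-3,"spin":0},{"tx":0,"ty":5,"tz":0,"spin":-5},{"tx":-2,"ty":5,"tz":0,"spin":-2}]'

```text
t: 10.58
eef_pos: [0.5293, 0.2273, 0.166]
eef_rot: [[1.0, 0.005, 0.015], [0.005, -1.0, 0.007], [0.015, -0.007, -1.0]]
contact_force: [0.8, 0.1, 0.1]
gripper_width: 0.748
```

```bash
python3 w.py pipe_short_c .487 .112 w5 .487 .112 .1;python3 w.py pipe_tall_c .556 .325 w5b .487 .112 .1
```

```text
pipe_short_c [0.4858 0.1078] 4.5 0.046 0.72 c [371. 221.]
[0.52925124 0.22727869 0.16602963] [ -11.70946382   18.39615043  -21.83215154  106.91373314    8.40171318
   55.26468893 -126.94064053]
delta cm [-4.19 11.16  6.5 ] t 10.675
tool yaw -0.01
pipe_tall_c [0.5578 0.3242] 7.2 0.021 0.58 c [144. 154.]
pipe_tall_c [0.556 0.325] 0.0 1.0 0.48 c [367. 219.]
[0.52799561 0.22331073 0.16601195] [ -11.54503528   18.2018229   -21.72431997  107.16991173    8.40253822
   55.31045861 -126.99670777]
delta cm [-4.33 11.61  6.49] t 10.775
tool yaw 0.08
```

View pics/w5.png

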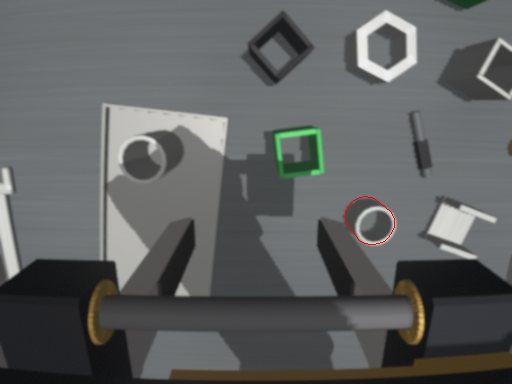

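Emit:
move_arm --deltas '[{"tx":-2.2,"ty":5.8,"tz":3,"spin":0},{"tx":-2.2,"ty":5.8,"tz":3,"spin":0},{"tx":0,"ty":0,"tz":0,"spin":0}]'

```text
t: 11.15
eef_pos: [0.4893, 0.1207, 0.1072]
eef_rot: [[1.0, 0.005, 0.017], [0.005, -1.0, 0.009], [0.017, -0.009, -1.0]]
contact_force: [0.5, 0.5, 0.8]
gripper_width: 0.752
```

```bash
python3 w.py pipe_short_c .487 .11 w6 .487 .109 .008
```

```text
pipe_short_c [0.4857 0.1073] 12.2 0.021 0.94 c [272. 201.]
pipe_short_c [0.487 0.11 ] 0.0 1.0 0.63 c [381. 206.]
[0.48931227 0.12073111 0.10724505] [  -3.53979324   16.03759951  -20.21137587  118.84745045    7.59259747
   45.1818082  -117.97677619]
delta cm [-0.7   1.69 10.09] t 11.25
tool yaw 0.5
```

Emit:
move_arm --deltas '[{"tx":-0.8,"ty":1.8,"tz":2,"spin":0},{"tx":0,"ty":0,"tz":2.5,"spin":0},{"tx":0,"ty":0,"tz":1.5,"spin":0}]'

```text
t: 11.62
eef_pos: [0.4898, 0.1137, 0.0503]
eef_rot: [[1.0, 0.015, 0.028], [0.014, -1.0, 0.016], [0.028, -0.016, -0.999]]
contact_force: [-0.3, 0.9, 0.0]
gripper_width: 0.752
```

```bash
python3 w.py pipe_short_c .487 .11 w6 .4857 .1073 .008
```

```text
pipe_short_c [0.4855 0.1071] 4.6 0.024 0.81 c [265. 225.]
[0.48982461 0.11373315 0.05030714] [  -4.01411318   20.64512674  -18.96856165  121.80847106   10.49160483
   37.20387922 -119.19505083]
delta cm [-0.43  0.64  4.16] t 11.725
tool yaw 0.82
```

Emit:
move_arm --deltas '[{"tx":-0.45,"ty":0.6,"tz":2,"spin":0},{"tx":-0.2,"ty":0,"tz":1.2,"spin":0},{"tx":-0.1,"ty":0,"tz":0.5,"spin":0}]'

```text
t: 12.1
eef_pos: [0.4847, 0.1102, 0.0136]
eef_rot: [[0.999, 0.017, 0.029], [0.016, -1.0, 0.017], [0.029, -0.016, -0.999]]
contact_force: [0.6, -0.4, 0.2]
gripper_width: 0.747
```

```bash
python3 -c "
from h import *
go(.4857,.1073,.008)"
```

```text
delta cm [0.08 0.3  0.56] t 12.1
tool yaw 0.93
```

Emit:
move_arm --deltas '[{"tx":0.1,"ty":0.25,"tz":0.45,"spin":0},{"tx":0,"ty":0,"tz":0.05,"spin":0},{"tx":-0.05,"ty":0,"tz":0.05,"spin":0},{"tx":-0.05,"ty":0,"tz":0.05,"spin":0},{"tx":0,"ty":0,"tz":0,"spin":0}]' --fingers 0

```text
t: 12.72
eef_pos: [0.4864, 0.1083, 0.0088]
eef_rot: [[0.999, 0.017, 0.032], [0.016, -1.0, 0.017], [0.032, -0.017, -0.999]]
contact_force: [0.5, -0.0, -0.7]
gripper_width: 0.435
```

Emit:
move_arm --deltas '[{"tx":0,"ty":0,"tz":0,"spin":0},{"tx":0,"ty":0,"tz":-1,"spin":0},{"tx":0,"ty":0,"tz":-4,"spin":0}]'

```text
t: 13.1
eef_pos: [0.4829, 0.1071, 0.0583]
eef_rot: [[0.999, 0.017, 0.027], [0.017, -1.0, 0.016], [0.027, -0.016, -1.0]]
contact_force: [0.9, 1.1, -0.5]
gripper_width: 0.437
```

```bash
python3 -c "
from h import *
go(.418,.342,.1)"
```

```text
delta cm [ -5.97 -23.66  -3.96] t 13.1
tool yaw 0.97
```

Emit:
move_arm --deltas '[{"tx":-1.2,"ty":-5.6,"tz":-2,"spin":0},{"tx":-1.5,"ty":-5.6,"tz":0,"spin":0},{"tx":-1.5,"ty":-5.6,"tz":0,"spin":0},{"tx":-1,"ty":-4.5,"tz":0,"spin":0},{"tx":0,"ty":0,"tz":0,"spin":0}]'

```text
t: 13.72
eef_pos: [0.428, 0.3253, 0.0878]
eef_rot: [[0.999, 0.013, 0.034], [0.012, -1.0, 0.02], [0.034, -0.02, -0.999]]
contact_force: [0.4, -0.6, -0.5]
gripper_width: 0.437
```

```bash
python3 -c "
from h import *
go(.418,.342,.014);s=get_state();print(s['joint_positions'],s['gripper_width'])"
```

```text
delta cm [-1.23 -1.54  7.37] t 13.725
tool yaw 0.69
[ -24.7449914    20.3024522   -23.45538835  116.35003667   12.52398715
   43.38539717 -145.03192504] 0.4365627391817429
```

Emit:
move_arm --deltas '[{"tx":-1.1,"ty":-1.5,"tz":2,"spin":-8},{"tx":0,"ty":0,"tz":2,"spin":0},{"tx":0,"ty":0,"tz":1.5,"spin":0}]'

```text
t: 14.1
eef_pos: [0.42, 0.3405, 0.0337]
eef_rot: [[0.987, 0.155, 0.037], [0.154, -0.988, 0.021], [0.04, -0.015, -0.999]]
contact_force: [-0.4, -1.0, -0.7]
gripper_width: 0.434
```

```bash
python3 -c "
from h import *
go(.418,.342,.0125);s=get_state();print(s['joint_positions'],s['gripper_width'])"
```

```text
delta cm [-0.25 -0.15  2.11] t 14.1
tool yaw 8.89
[ -27.00647708   25.3652106   -23.40380062  117.907449     17.52849294
   37.55003391 -143.10662437] 0.4337599150537863
```

Emit:
move_arm --deltas '[{"tx":-0.2,"ty":-0.1,"tz":1.2,"spin":0},{"tx":-0.1,"ty":0,"tz":0.6,"spin":0},{"tx":0,"ty":0,"tz":0.25,"spin":0}]'

```text
t: 14.48
eef_pos: [0.4179, 0.34, 0.0119]
eef_rot: [[0.988, 0.153, 0.036], [0.152, -0.988, 0.02], [0.039, -0.014, -0.999]]
contact_force: [0.5, -1.0, -1.1]
gripper_width: 0.437
```

Emit:
move_arm --deltas '[{"tx":0,"ty":0,"tz":0.15,"spin":0},{"tx":0,"ty":0,"tz":0.1,"spin":0}]'

```text
t: 14.72
eef_pos: [0.4183, 0.34, 0.0115]
eef_rot: [[0.988, 0.152, 0.038], [0.151, -0.988, 0.019], [0.04, -0.013, -0.999]]
contact_force: [-8.4, -5.1, 20.4]
gripper_width: 0.439
```

Contact. Release, rise, and go toward the channel.

Emit:
move_arm --deltas '[{"tx":0,"ty":0,"tz":0,"spin":0},{"tx":0,"ty":0,"tz":0,"spin":0},{"tx":0,"ty":0,"tz":0,"spin":0}]' --fingers 0.75

```text
t: 15.1
eef_pos: [0.4191, 0.3405, 0.0126]
eef_rot: [[0.988, 0.152, 0.039], [0.151, -0.988, 0.02], [0.042, -0.014, -0.999]]
contact_force: [0.0, -0.5, -0.1]
gripper_width: 0.716
```

Emit:
move_arm --deltas '[{"tx":0,"ty":0,"tz":-2,"spin":0},{"tx":0,"ty":0,"tz":-6,"spin":0},{"tx":0,"ty":0,"tz":-4,"spin":-10},{"tx":0,"ty":5,"tz":0,"spin":-10},{"tx":0,"ty":5,"tz":0,"spin":-10}]'

```text
t: 15.72
eef_pos: [0.452, 0.2531, 0.136]
eef_rot: [[0.779, 0.626, 0.039], [0.626, -0.78, 0.021], [0.044, 0.008, -0.999]]
contact_force: [1.2, 0.4, -0.2]
gripper_width: 0.747
```

```bash
python3 w.py pipe_short_c .418 .341 w7 .479 .0115 .13;python3 -c "
from rig import *
s=get_state();print(s['eef_rot'])"
```

```text
pipe_short_c [0.418 0.341] 0.0 1.0 0.36 c [269.  32.]
[0.45196496 0.25307054 0.1359766 ] [ -9.67384163  15.46530241 -30.97385231 116.38902686  11.28041474
  48.30089484 -98.14542976]
delta cm [-12.88  20.19   0.19] t 15.825
tool yaw 38.49
[[ 0.78201537  0.62202074  0.03927039]
 [ 0.62179482 -0.78294444  0.01921472]
 [ 0.04269849  0.00939192 -0.99904386]]
```

Emit:
move_arm --deltas '[{"tx":-3.2,"ty":5.1,"tz":0,"spin":-10},{"tx":-4,"ty":4.5,"tz":0,"spin":-10},{"tx":-4.8,"ty":3.7,"tz":0,"spin":-10},{"tx":-5.1,"ty":2.6,"tz":0,"spin":0},{"tx":0,"ty":0,"tz":0,"spin":0}]'

```text
t: 16.45
eef_pos: [0.4705, 0.038, 0.1318]
eef_rot: [[0.435, 0.9, 0.04], [0.9, -0.436, 0.021], [0.036, 0.027, -0.999]]
contact_force: [-0.4, 0.2, 0.1]
gripper_width: 0.748
```

```bash
python3 w.py channel_c .479 .0115 w7 .479 .0115 .05;python3 -c "
from rig import *
s=get_state();print(s['eef_rot'])"
```

```text
channel_c [0.4792 0.0104] 70.8 0.024 0.76 c [274. 208.]
[0.4705196  0.0379637  0.13183642] [ 15.26975163  11.38500522 -29.8827276  121.87049311   7.01366467
  45.93265837 -44.58625822]
delta cm [-2.68  1.82  8.17] t 16.55
tool yaw 64.5
[[ 0.43016345  0.90184891  0.04034784]
 [ 0.90197503 -0.43121696  0.02220303]
 [ 0.03742245  0.02684182 -0.99893898]]
```

View pics/w7.png

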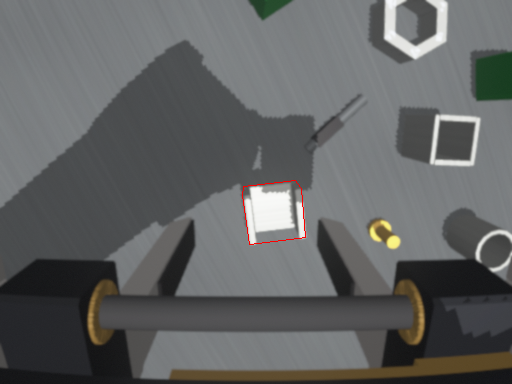

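Emit:
move_arm --deltas '[{"tx":-2.6,"ty":1.8,"tz":1,"spin":-6},{"tx":0,"ty":0,"tz":3,"spin":0},{"tx":0,"ty":0,"tz":3,"spin":0}]'

```text
t: 16.92
eef_pos: [0.4816, 0.0165, 0.0624]
eef_rot: [[0.326, 0.944, 0.046], [0.945, -0.328, 0.024], [0.037, 0.036, -0.999]]
contact_force: [0.4, 0.1, 0.3]
gripper_width: 0.745
```

```bash
python3 w.py channel_c .479 .0105 w8 .4792 .0104 .012;python3 -c "
from rig import *
s=get_state();print(s['eef_rot'])"
```

```text
channel_c [0.4791 0.0106] 71.0 0.009 0.58 c [253. 216.]
[0.48155031 0.01646099 0.06238715] [ 15.47433564  18.46941549 -27.98514023 124.20156121  12.84716695
  37.18200312 -40.2589265 ]
delta cm [-0.77  0.01  4.86] t 17.025
tool yaw 70.99
[[ 0.32557304  0.94462105  0.04114933]
 [ 0.94483103 -0.32668598  0.02388718]
 [ 0.03600725  0.03110214 -0.99886743]]
```

Emit:
move_arm --deltas '[{"tx":-0.7,"ty":0,"tz":2.5,"spin":0},{"tx":0,"ty":0,"tz":1.6,"spin":0},{"tx":0,"ty":0,"tz":0.6,"spin":0}]'

```text
t: 17.4
eef_pos: [0.4812, 0.0144, 0.0149]
eef_rot: [[0.323, 0.946, 0.044], [0.946, -0.324, 0.025], [0.038, 0.033, -0.999]]
contact_force: [-0.3, -0.3, 1.2]
gripper_width: 0.751
```

Emit:
move_arm --deltas '[{"tx":0,"ty":0,"tz":0.1,"spin":0},{"tx":0,"ty":0,"tz":0.05,"spin":0},{"tx":0,"ty":0,"tz":0.05,"spin":0},{"tx":0,"ty":0,"tz":0,"spin":0}]' --fingers 0

```text
t: 17.9
eef_pos: [0.4821, 0.0152, 0.0145]
eef_rot: [[0.322, 0.946, 0.045], [0.946, -0.323, 0.025], [0.038, 0.035, -0.999]]
contact_force: [0.1, 0.0, -2.9]
gripper_width: 0.531
```

Emit:
move_arm --deltas '[{"tx":0,"ty":0,"tz":-1.5,"spin":0},{"tx":0,"ty":0,"tz":-5,"spin":0},{"tx":0,"ty":0,"tz":-5,"spin":0},{"tx":4.7,"ty":-1.6,"tz":0,"spin":10},{"tx":4.4,"ty":-2.4,"tz":0,"spin":10}]'

```text
t: 18.52
eef_pos: [0.4769, 0.1027, 0.1391]
eef_rot: [[0.614, 0.788, 0.047], [0.788, -0.615, 0.025], [0.048, 0.022, -0.999]]
contact_force: [1.2, -0.2, -4.4]
gripper_width: 0.532
```

Emit:
move_arm --deltas '[{"tx":3.9,"ty":-3.1,"tz":0,"spin":10},{"tx":3.3,"ty":-3.8,"tz":0,"spin":10},{"tx":2.5,"ty":-4.3,"tz":0,"spin":10},{"tx":1.7,"ty":-4.7,"tz":0,"spin":10},{"tx":0,"ty":0,"tz":0,"spin":0}]'

```text
t: 19.15
eef_pos: [0.4682, 0.2959, 0.1493]
eef_rot: [[0.969, 0.241, 0.05], [0.24, -0.97, 0.028], [0.056, -0.015, -0.998]]
contact_force: [0.9, -1.1, -3.1]
gripper_width: 0.531
```

```bash
cat > t.py <<'E'
from h import *
n='wrist';cv_=cam(n);p=capture(n)
cv2.imwrite('pics/w9.png',p[:,:,::-1])
for o,q in(('pipe_short_c',(.418,.34)),('pipe_tall_c',(.557,.324))):
    for r in regions_of(n,o):
        x,f=fit(cv_,o,r['region'],q,z=.003);print(o,x[:2],f)
go(.489,.336,.018);s=get_state();print(s['eef_pos'],s['eef_rot'],s['joint_positions'],s['gripper_width'])
E
python3 t.py
```

```text
pipe_short_c [0.4199778  0.33933442] 0.7248366884415411
pipe_tall_c [0.55759928 0.323234  ] 0.02557086242687301
delta cm [ 2.25 -3.74 13.24] t 19.3
tool yaw 13.89
[0.46949532 0.29092773 0.14852703] [[ 0.96930785  0.24064762  0.05030912]
 [ 0.23962821 -0.97053012  0.02548755]
 [ 0.05496003 -0.0126498  -0.99840842]] [ -14.60622972   16.99221561  -28.59292858  112.25160767   11.59723296
   50.15465423 -125.257868  ] 0.5343657884092531
```

View pics/w9.png

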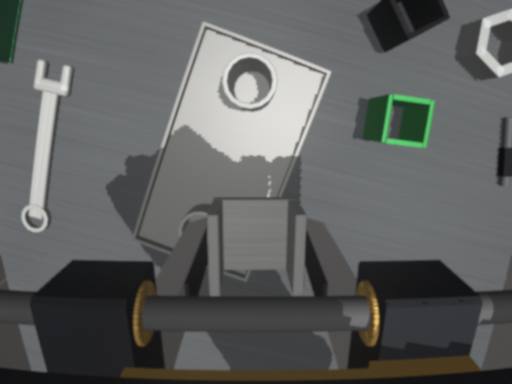

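Emit:
move_arm --deltas '[{"tx":2.2,"ty":-3.7,"tz":1.5,"spin":7},{"tx":0,"ty":0,"tz":4.5,"spin":0},{"tx":0,"ty":0,"tz":3.5,"spin":0},{"tx":0,"ty":0,"tz":1,"spin":0}]'

```text
t: 19.8
eef_pos: [0.4916, 0.3295, 0.0455]
eef_rot: [[0.992, 0.113, 0.054], [0.112, -0.993, 0.025], [0.056, -0.018, -0.998]]
contact_force: [0.6, -0.0, -2.6]
gripper_width: 0.536
```

```bash
python3 -c "
from h import *
go(.489,.336,.0175)"
```

```text
delta cm [-0.35 -0.63  2.8 ] t 19.8
tool yaw 6.45
```

Emit:
move_arm --deltas '[{"tx":-0.35,"ty":-0.55,"tz":1.3,"spin":0},{"tx":0,"ty":0,"tz":0.7,"spin":0},{"tx":0,"ty":0,"tz":0.3,"spin":0}]'

```text
t: 20.18
eef_pos: [0.4901, 0.3344, 0.0234]
eef_rot: [[0.992, 0.112, 0.056], [0.111, -0.994, 0.025], [0.058, -0.019, -0.998]]
contact_force: [-0.2, 0.7, -2.0]
gripper_width: 0.534
```

Emit:
move_arm --deltas '[{"tx":0,"ty":0,"tz":0.2,"spin":0},{"tx":0,"ty":0,"tz":0.15,"spin":0}]'

```text
t: 20.42
eef_pos: [0.4908, 0.3348, 0.0206]
eef_rot: [[0.992, 0.112, 0.057], [0.111, -0.994, 0.026], [0.06, -0.019, -0.998]]
contact_force: [0.2, 0.8, -2.0]
gripper_width: 0.529
```

Emit:
move_arm --deltas '[{"tx":0,"ty":0,"tz":0.15,"spin":0},{"tx":0,"ty":0,"tz":0.15,"spin":0}]'

```text
t: 20.68
eef_pos: [0.4917, 0.3351, 0.0183]
eef_rot: [[0.992, 0.112, 0.059], [0.111, -0.994, 0.026], [0.061, -0.02, -0.998]]
contact_force: [-0.8, -0.8, 7.6]
gripper_width: 0.529
```

Emit:
move_arm --deltas '[{"tx":0,"ty":0,"tz":0.1,"spin":0},{"tx":0,"ty":0,"tz":0,"spin":0},{"tx":0,"ty":0,"tz":0,"spin":0},{"tx":0,"ty":0,"tz":0,"spin":0}]' --fingers 0.75

```text
t: 21.18
eef_pos: [0.4919, 0.3355, 0.0175]
eef_rot: [[0.992, 0.112, 0.059], [0.111, -0.993, 0.027], [0.062, -0.02, -0.998]]
contact_force: [-0.3, -0.4, 0.7]
gripper_width: 0.751
```

Emit:
move_arm --deltas '[{"tx":0,"ty":0,"tz":-2,"spin":0},{"tx":0,"ty":0,"tz":-6,"spin":0},{"tx":0,"ty":0,"tz":-6,"spin":0},{"tx":3,"ty":5,"tz":0,"spin":5},{"tx":3,"ty":5,"tz":0,"spin":0}]'

```text
t: 21.8
eef_pos: [0.5491, 0.2393, 0.1696]
eef_rot: [[0.998, 0.032, 0.061], [0.03, -0.999, 0.031], [0.062, -0.029, -0.998]]
contact_force: [0.8, 0.6, -0.1]
gripper_width: 0.75
```

```bash
cat > t.py <<'E'
from h import *
n='wrist';cv_=cam(n);p=capture(n)
cv2.imwrite('pics/w10.png',p[:,:,::-1])
for o,q in(('pipe_short_c',(.418,.34)),('pipe_tall_c',(.557,.324)),('channel_c',(.489,.334))):
    for r in regions_of(n,o):
        x,f=fit(cv_,o,r['region'],q,z=.003);print(o,x,f)
go(.64,.0095,.15);s=get_state();print(s['eef_pos'],s['eef_rot'])
E
python3 t.py
```

```text
pipe_tall_c [ 0.5583375   0.32336117 -0.01643039] 0.04930269102337459
channel_c [ 0.49620315  0.34087479 -2.18365941] 0.5367268041237113
delta cm [ 8.36 23.28  1.69] t 22.0
tool yaw 1.63
[0.54853058 0.23921228 0.16834031] [[ 0.99774266  0.03022188  0.05996852]
 [ 0.02845317 -0.99914087  0.03013215]
 [ 0.06082765 -0.02835784 -0.99774537]]
```

View pics/w10.png

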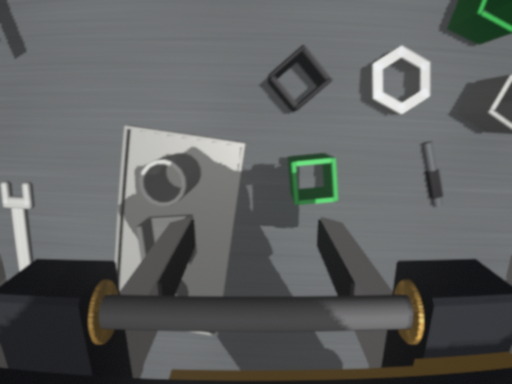

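Emit:
move_arm --deltas '[{"tx":1.7,"ty":4.65,"tz":0,"spin":10},{"tx":2.5,"ty":4.3,"tz":0,"spin":10},{"tx":3.2,"ty":3.8,"tz":1,"spin":8},{"tx":3.7,"ty":3.3,"tz":1,"spin":0},{"tx":3.5,"ty":3.2,"tz":0,"spin":0}]'

```text
t: 22.62
eef_pos: [0.6391, 0.0192, 0.1497]
eef_rot: [[0.896, -0.439, 0.061], [-0.442, -0.896, 0.037], [0.038, -0.06, -0.997]]
contact_force: [0.0, 0.6, 0.8]
gripper_width: 0.748
```

```bash
python3 w.py square_tube_c .64 .0095 w11 .64 .0095 .08; cat > c.py <<'E'
from h import *
n='top';cv_=cam(n);p=capture(n)
for o,q in(('pipe_short_c',(.418,.34)),('pipe_tall_c',(.557,.324)),('channel_c',(.489,.334))):
    for r in regions_of(n,o):
        x,f=fit(cv_,o,r['region'],q,z=.003);print(n,o,x.round(4),round(f,3))
a=cv2.resize(p[170:300,90:280],None,fx=4,fy=4,interpolation=cv2.INTER_CUBIC);cv2.imwrite('pics/t2.png',a[:,:,::-1])
s=get_state();print(s['eef_rot'])
E
python3 c.py; python3 - <<'E'
import cv2,numpy as np
a=cv2.imread('pics/w11.png');b=cv2.imread('pics/t2.png');b=cv2.resize(b,(512,350));cv2.imwrite('pics/m1.png',np.vstack([a[:250],b]))
E
```

```text
square_tube_c [0.64   0.0095] -90.0 1.0 0.85 c [205. 103.]
square_tube_c [0.6391 0.0088] -27.8 0.022 0.75 c [273. 188.]
square_tube_c [0.64   0.0095] -90.0 1.0 0.72 c [ 95. 244.]
square_tube_c [0.64   0.0095] -90.0 1.0 0.63 c [161. 339.]
[0.63914429 0.01923147 0.14968023] [   5.10195621   22.9353751   -14.83449204  102.07984945    5.24219869
   52.01559862 -127.67771302]
delta cm [-0.07  0.88  6.95] t 22.725
tool yaw -26.61
top pipe_tall_c [0.5564 0.3258 0.0597] 0.077
top channel_c [0.4854 0.337  0.0966] 0.056
[[ 0.89637193 -0.43898718  0.06170595]
 [-0.44158932 -0.89644137  0.03730605]
 [ 0.03893889 -0.06068879 -0.99739693]]
```

View pics/m1.png

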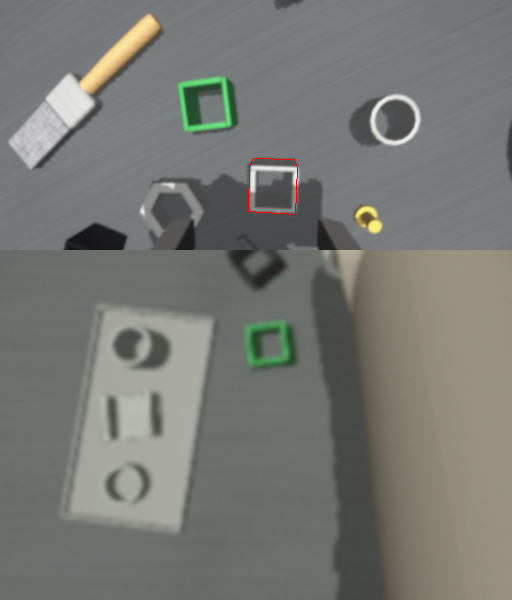

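Emit:
move_arm --deltas '[{"tx":-0.2,"ty":1,"tz":2,"spin":1},{"tx":-0.1,"ty":0,"tz":3,"spin":0},{"tx":0,"ty":0,"tz":2.5,"spin":0}]'

```text
t: 23.3
eef_pos: [0.6369, 0.023, 0.0762]
eef_rot: [[0.892, -0.448, 0.066], [-0.451, -0.892, 0.04], [0.041, -0.065, -0.997]]
contact_force: [0.5, -0.2, -0.8]
gripper_width: 0.748
```

```bash
python3 w.py square_tube_c .64 .0095 w12 .6391 .0088 .02;python3 -c "
from rig import *
s=get_state();print(s['eef_rot'])"
```

```text
square_tube_c [0.64   0.0095] -90.0 1.0 0.79 c [154. 361.]
square_tube_c [0.6389 0.0092] -117.2 0.025 0.72 c [275. 205.]
square_tube_c [0.64   0.0095] -90.0 1.0 0.72 c [185.  93.]
square_tube_c [0.64   0.0095] -90.0 1.0 0.7 c [ 56. 256.]
[0.63686635 0.02304497 0.07620523] [   4.1362419    27.47160968  -14.11257946  105.75732502    6.87768053
   43.59064572 -129.75638983]
delta cm [0.75 1.44 5.41] t 23.4
tool yaw -26.79
[[ 0.89204687 -0.44761917  0.06236545]
 [-0.45035618 -0.89196397  0.03974391]
 [ 0.0378376  -0.0635401  -0.99726174]]
```

Emit:
move_arm --deltas '[{"tx":0.75,"ty":1.5,"tz":0.7,"spin":0.5},{"tx":0,"ty":0,"tz":0.8,"spin":0}]'

```text
t: 23.65
eef_pos: [0.6373, 0.0069, 0.0605]
eef_rot: [[0.889, -0.454, 0.065], [-0.457, -0.889, 0.04], [0.039, -0.065, -0.997]]
contact_force: [-0.1, 0.2, 0.4]
gripper_width: 0.749
```

```bash
python3 -c "
from h import *
go(.6391,.0088,.02)"
```

```text
delta cm [-0.09  0.01  4.06] t 23.65
tool yaw -27.22
```

Emit:
move_arm --deltas '[{"tx":-0.1,"ty":0,"tz":2,"spin":0},{"tx":0,"ty":0,"tz":1.3,"spin":0},{"tx":0,"ty":0,"tz":0.6,"spin":0}]'

```text
t: 24.02
eef_pos: [0.6392, 0.0093, 0.0193]
eef_rot: [[0.888, -0.454, 0.065], [-0.457, -0.888, 0.04], [0.04, -0.066, -0.997]]
contact_force: [0.2, 0.4, 0.5]
gripper_width: 0.748
```

```bash
python3 -c "
from h import *
go(.6391,.0088,.02)"
```

```text
delta cm [ 0.01  0.04 -0.07] t 24.025
tool yaw -27.24
```

Emit:
move_arm --deltas '[{"tx":0,"ty":0,"tz":0,"spin":0},{"tx":0,"ty":0,"tz":0.05,"spin":0},{"tx":0,"ty":0,"tz":0.05,"spin":0},{"tx":0,"ty":0,"tz":0,"spin":0},{"tx":0,"ty":0,"tz":0,"spin":0}]' --fingers 0

```text
t: 24.65
eef_pos: [0.6395, 0.0096, 0.0185]
eef_rot: [[0.889, -0.454, 0.066], [-0.457, -0.889, 0.04], [0.04, -0.066, -0.997]]
contact_force: [0.2, -0.1, -2.6]
gripper_width: 0.431
```

Emit:
move_arm --deltas '[{"tx":0,"ty":0,"tz":-1.5,"spin":0},{"tx":0,"ty":0,"tz":-5,"spin":0},{"tx":0,"ty":0,"tz":-5,"spin":0},{"tx":1.5,"ty":5.4,"tz":0,"spin":0},{"tx":1.5,"ty":5.4,"tz":0,"spin":0}]'

```text
t: 25.28
eef_pos: [0.6101, -0.1023, 0.1354]
eef_rot: [[0.892, -0.446, 0.068], [-0.45, -0.892, 0.042], [0.042, -0.068, -0.997]]
contact_force: [0.6, -0.3, -2.8]
gripper_width: 0.428
```

Emit:
move_arm --deltas '[{"tx":1.5,"ty":5.4,"tz":0,"spin":0},{"tx":1.5,"ty":5.4,"tz":0,"spin":0},{"tx":1.5,"ty":5.4,"tz":0,"spin":0},{"tx":1.2,"ty":4,"tz":0,"spin":0}]'

```text
t: 25.78
eef_pos: [0.5689, -0.3159, 0.1294]
eef_rot: [[0.892, -0.446, 0.073], [-0.45, -0.892, 0.04], [0.047, -0.068, -0.997]]
contact_force: [0.2, 0.9, -3.3]
gripper_width: 0.426
```

```bash
python3 -c "
from h import *
capture('wrist');go(.572,-.32,.023);s=get_state();print(s['eef_pos'],s['gripper_width'])"
```

```text
delta cm [-0.16  0.27 10.62] t 25.825
tool yaw -27.06
[ 0.56692146 -0.32222818  0.12910263] 0.4252270262598343
```

Emit:
move_arm --deltas '[{"tx":-0.1,"ty":0.2,"tz":2.5,"spin":0},{"tx":0,"ty":0,"tz":3.5,"spin":0},{"tx":0,"ty":0,"tz":2,"spin":0}]'

```text
t: 26.2
eef_pos: [0.5715, -0.3238, 0.0518]
eef_rot: [[0.887, -0.454, 0.077], [-0.458, -0.888, 0.034], [0.053, -0.065, -0.996]]
contact_force: [0.7, 0.3, -2.8]
gripper_width: 0.422
```

```bash
python3 -c "
from h import *
go(.572,-.32,.0215)"
```

```text
delta cm [-0.3  -0.16  3.04] t 26.2
tool yaw -27.29
```

Emit:
move_arm --deltas '[{"tx":-0.3,"ty":-0.15,"tz":1.5,"spin":0},{"tx":0,"ty":0,"tz":0.8,"spin":0},{"tx":0,"ty":0,"tz":0.3,"spin":0}]'

```text
t: 26.58
eef_pos: [0.5721, -0.3194, 0.0253]
eef_rot: [[0.888, -0.454, 0.077], [-0.457, -0.889, 0.034], [0.053, -0.066, -0.996]]
contact_force: [-0.8, -0.4, -1.2]
gripper_width: 0.423
```

Emit:
move_arm --deltas '[{"tx":0,"ty":0,"tz":0.15,"spin":0},{"tx":0,"ty":0,"tz":0.1,"spin":0}]'

```text
t: 26.82
eef_pos: [0.5729, -0.3195, 0.0237]
eef_rot: [[0.888, -0.453, 0.079], [-0.457, -0.889, 0.034], [0.055, -0.066, -0.996]]
contact_force: [-0.5, -0.6, -2.4]
gripper_width: 0.424
```

Emit:
move_arm --deltas '[{"tx":0,"ty":0,"tz":0.15,"spin":0},{"tx":0,"ty":0,"tz":0.1,"spin":0}]'

```text
t: 27.08
eef_pos: [0.5736, -0.3198, 0.0225]
eef_rot: [[0.888, -0.454, 0.08], [-0.457, -0.889, 0.033], [0.056, -0.066, -0.996]]
contact_force: [-4.9, 1.8, 13.6]
gripper_width: 0.421
```

Emit:
move_arm --deltas '[{"tx":0,"ty":0,"tz":0.05,"spin":0},{"tx":0,"ty":0,"tz":0,"spin":0},{"tx":0,"ty":0,"tz":0,"spin":0}]' --fingers 0.7

```text
t: 27.45
eef_pos: [0.5743, -0.3201, 0.0227]
eef_rot: [[0.888, -0.454, 0.081], [-0.457, -0.889, 0.032], [0.057, -0.066, -0.996]]
contact_force: [-0.0, -1.0, 0.1]
gripper_width: 0.684
```

```bash
python3 w.py square_tube_c .572 -.32 w13 .6573 .109 .15;python3 -c "
from rig import *
s=get_state();print(s['eef_rot'])"
```

```text
square_tube_c [ 0.5731 -0.319 ] -26.3 0.029 0.82 c [249. 247.]
[ 0.57429304 -0.32009983  0.02266911] [ 32.89549771  33.11714084  -9.7346431  104.09195787   2.61942347
  39.74787166 -94.22892042]
delta cm [-11.52 -42.74 -10.64] t 27.55
tool yaw -27.25
[[ 0.8875349  -0.45357167  0.08096009]
 [-0.4571559  -0.88880415  0.03218174]
 [ 0.05736094 -0.0655738  -0.99619767]]
```

View pics/w13.png

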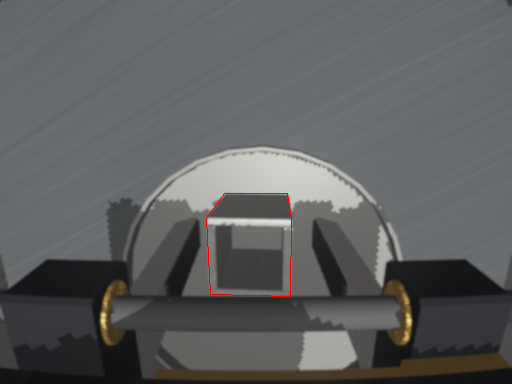

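Emit:
move_arm --deltas '[{"tx":0,"ty":0,"tz":-3,"spin":0},{"tx":0,"ty":0,"tz":-5,"spin":0},{"tx":0,"ty":0,"tz":-5,"spin":0},{"tx":-1.4,"ty":-5.3,"tz":0,"spin":-10},{"tx":-0.5,"ty":-5.5,"tz":0,"spin":-10}]'

```text
t: 28.18
eef_pos: [0.5854, -0.219, 0.1611]
eef_rot: [[0.989, -0.122, 0.08], [-0.124, -0.992, 0.031], [0.076, -0.04, -0.996]]
contact_force: [1.0, -0.1, -0.5]
gripper_width: 0.698
```

Emit:
move_arm --deltas '[{"tx":0.5,"ty":-5.5,"tz":0,"spin":-10},{"tx":1.4,"ty":-5.3,"tz":0,"spin":-2},{"tx":1.6,"ty":-5.3,"tz":0,"spin":0},{"tx":1.6,"ty":-5.3,"tz":0,"spin":0},{"tx":1.6,"ty":-5.3,"tz":0,"spin":0}]' --fingers 0.85

```text
t: 28.8
eef_pos: [0.6414, 0.0588, 0.1755]
eef_rot: [[0.992, 0.095, 0.083], [0.093, -0.995, 0.03], [0.085, -0.022, -0.996]]
contact_force: [1.3, -1.0, -0.2]
gripper_width: 0.851
```

```bash
python3 w.py hex_nut_c .6573 .109 w14 .6573 .109 .08;python3 -c "
from rig import *
s=get_state();print(s['eef_rot'])"
```

```text
hex_nut_c [0.6576 0.1095] -84.9 0.022 0.76 c [210. 168.]
hex_nut_c [0.6573 0.109 ] -90.0 1.0 0.3 c [ 47. 225.]
[0.64143047 0.058824   0.17547437] [   7.64195856   22.00636024  -23.1077254   100.87398234    9.79780081
   54.06429557 -103.62166074]
delta cm [ 1.18 -3.97  9.82] t 28.9
tool yaw 5.8
[[ 0.99116938  0.10314761  0.08332961]
 [ 0.10066871 -0.99435812  0.0334325 ]
 [ 0.08630795 -0.02474859 -0.99596107]]
```

Emit:
move_arm --deltas '[{"tx":1.2,"ty":-3.9,"tz":2.5,"spin":0.7},{"tx":0,"ty":0,"tz":4,"spin":0},{"tx":0,"ty":0,"tz":3,"spin":0}]'

```text
t: 29.28
eef_pos: [0.6596, 0.1105, 0.0836]
eef_rot: [[0.992, 0.092, 0.088], [0.089, -0.995, 0.034], [0.091, -0.026, -0.995]]
contact_force: [0.4, -0.2, 0.0]
gripper_width: 0.85
```

```bash
python3 w.py hex_nut_c .6573 .109 w14 .659 .1095 .008
```

```text
hex_nut_c [0.6572 0.1092] -25.6 0.014 0.89 c [257. 213.]
hex_nut_c [0.6573 0.109 ] -90.0 1.0 0.7 c [499. 240.]
[0.65962359 0.11045334 0.08357362] [   1.75765496   29.65020369  -21.75610287  102.15567662   14.34983753
   45.37095765 -111.34321073]
delta cm [-0.56  0.3   7.36] t 29.375
tool yaw 5.17
```

Emit:
move_arm --deltas '[{"tx":-0.55,"ty":0.3,"tz":3,"spin":0},{"tx":0,"ty":0,"tz":2,"spin":0},{"tx":0,"ty":0,"tz":1.2,"spin":0}]'

```text
t: 29.75
eef_pos: [0.6607, 0.1087, 0.022]
eef_rot: [[0.992, 0.091, 0.089], [0.089, -0.995, 0.034], [0.092, -0.026, -0.995]]
contact_force: [1.0, -0.6, -0.1]
gripper_width: 0.851
```

```bash
python3 -c "
from h import *
go(.659,.1093,.008)"
```

```text
delta cm [-0.29 -0.04  1.38] t 29.75
tool yaw 5.11
```

Emit:
move_arm --deltas '[{"tx":-0.3,"ty":0,"tz":0.9,"spin":0},{"tx":0,"ty":0,"tz":0.4,"spin":0},{"tx":0,"ty":0,"tz":0.05,"spin":0}]'

```text
t: 30.12
eef_pos: [0.6597, 0.109, 0.0085]
eef_rot: [[0.992, 0.091, 0.09], [0.089, -0.995, 0.035], [0.093, -0.026, -0.995]]
contact_force: [0.8, 0.3, -0.5]
gripper_width: 0.855
```

Emit:
move_arm --deltas '[{"tx":0,"ty":0,"tz":0,"spin":0},{"tx":0,"ty":0,"tz":0,"spin":0},{"tx":0,"ty":0,"tz":0,"spin":0},{"tx":0,"ty":0,"tz":0,"spin":0}]' --fingers 0 --newtons 40

```text
t: 30.62
eef_pos: [0.6603, 0.1094, 0.0097]
eef_rot: [[0.992, 0.092, 0.092], [0.089, -0.995, 0.035], [0.094, -0.027, -0.995]]
contact_force: [0.4, 0.2, -3.4]
gripper_width: 0.582
```

Emit:
move_arm --deltas '[{"tx":0,"ty":0,"tz":-1.5,"spin":0},{"tx":0,"ty":0,"tz":-5,"spin":0},{"tx":0,"ty":0,"tz":-4.5,"spin":0},{"tx":-2.3,"ty":4.7,"tz":0,"spin":0},{"tx":-2.3,"ty":4.7,"tz":0,"spin":0}]'

```text
t: 31.25
eef_pos: [0.6118, 0.0097, 0.1186]
eef_rot: [[0.991, 0.098, 0.091], [0.095, -0.995, 0.036], [0.094, -0.027, -0.995]]
contact_force: [0.2, -0.5, -4.7]
gripper_width: 0.581
```

Emit:
move_arm --deltas '[{"tx":-2.3,"ty":4.7,"tz":0,"spin":0},{"tx":-2.3,"ty":4.7,"tz":0,"spin":0},{"tx":-2.3,"ty":4.7,"tz":0,"spin":0},{"tx":-2.3,"ty":4.7,"tz":0,"spin":0},{"tx":-2.3,"ty":4.7,"tz":0,"spin":0}]'

```text
t: 31.88
eef_pos: [0.5168, -0.2425, 0.1059]
eef_rot: [[0.991, 0.1, 0.094], [0.097, -0.995, 0.035], [0.097, -0.025, -0.995]]
contact_force: [0.6, -1.4, -4.2]
gripper_width: 0.582
```

```bash
python3 -c "
from h import *
capture('wrist');go(.503,-.283,.015);s=get_state();print(s['eef_pos'],s['eef_rot'],s['gripper_width'])"
```

```text
delta cm [-2.17  3.37  8.78] t 31.925
tool yaw 5.19
[ 0.51324278 -0.2502569   0.10518585] [[ 0.99140623  0.09251457  0.09249185]
 [ 0.08996962 -0.99545175  0.03132549]
 [ 0.09496924 -0.02273483 -0.99522056]] 0.5814521051173634
```

Emit:
move_arm --deltas '[{"tx":-2.1,"ty":3.2,"tz":1,"spin":0},{"tx":0,"ty":0,"tz":3,"spin":0},{"tx":0,"ty":0,"tz":2,"spin":0}]'

```text
t: 32.3
eef_pos: [0.5, -0.2866, 0.045]
eef_rot: [[0.992, 0.087, 0.096], [0.085, -0.996, 0.028], [0.098, -0.019, -0.995]]
contact_force: [0.8, 0.6, -5.6]
gripper_width: 0.582
```

```bash
python3 -c "
from h import *
go(.503,-.283,.013)"
```

```text
delta cm [ 0.01 -0.27  3.23] t 32.3
tool yaw 4.9
```

Emit:
move_arm --deltas '[{"tx":0,"ty":-0.25,"tz":1.5,"spin":0},{"tx":0,"ty":0,"tz":0.9,"spin":0},{"tx":0,"ty":0,"tz":0.4,"spin":0}]'

```text
t: 32.67
eef_pos: [0.5026, -0.2824, 0.0166]
eef_rot: [[0.992, 0.088, 0.095], [0.086, -0.996, 0.028], [0.098, -0.02, -0.995]]
contact_force: [-0.1, 0.0, -4.0]
gripper_width: 0.584
```

Emit:
move_arm --deltas '[{"tx":0,"ty":0,"tz":0.2,"spin":0},{"tx":0,"ty":0,"tz":0.15,"spin":0}]'

```text
t: 32.92
eef_pos: [0.5036, -0.2823, 0.0137]
eef_rot: [[0.991, 0.088, 0.096], [0.086, -0.996, 0.028], [0.098, -0.019, -0.995]]
contact_force: [0.4, 0.6, -5.0]
gripper_width: 0.586
```

Emit:
move_arm --deltas '[{"tx":0,"ty":0,"tz":0.12,"spin":0},{"tx":0,"ty":0,"tz":0.08,"spin":0}]'

```text
t: 33.17
eef_pos: [0.504, -0.2824, 0.0125]
eef_rot: [[0.991, 0.088, 0.097], [0.086, -0.996, 0.027], [0.099, -0.019, -0.995]]
contact_force: [-7.7, 3.3, 17.7]
gripper_width: 0.586
```

Contact at the expected height; release and rise clear.

Emit:
move_arm --deltas '[{"tx":0,"ty":0,"tz":0,"spin":0},{"tx":0,"ty":0,"tz":0,"spin":0},{"tx":0,"ty":0,"tz":0,"spin":0}]' --fingers 0.8

```text
t: 33.55
eef_pos: [0.5051, -0.283, 0.0136]
eef_rot: [[0.991, 0.088, 0.099], [0.086, -0.996, 0.026], [0.101, -0.017, -0.995]]
contact_force: [0.4, 0.2, -0.0]
gripper_width: 0.797
```

Emit:
move_arm --deltas '[{"tx":0,"ty":0,"tz":-2,"spin":0},{"tx":0,"ty":0,"tz":-5,"spin":0},{"tx":0,"ty":0,"tz":-6,"spin":0},{"tx":0,"ty":5,"tz":-3,"spin":0},{"tx":0,"ty":5,"tz":0,"spin":0}]'

```text
t: 34.17
eef_pos: [0.4988, -0.3857, 0.1831]
eef_rot: [[0.99, 0.095, 0.102], [0.093, -0.995, 0.025], [0.104, -0.015, -0.994]]
contact_force: [0.7, -0.2, -1.3]
gripper_width: 0.802
```

Emit:
move_arm --deltas '[{"tx":0,"ty":5,"tz":0,"spin":0},{"tx":-1,"ty":5,"tz":0,"spin":0},{"tx":-1,"ty":5,"tz":0,"spin":0},{"tx":0,"ty":0,"tz":0,"spin":0}]'

```text
t: 34.67
eef_pos: [0.4914, -0.5454, 0.1863]
eef_rot: [[0.99, 0.092, 0.107], [0.09, -0.996, 0.02], [0.108, -0.01, -0.994]]
contact_force: [0.4, 0.9, 0.3]
gripper_width: 0.801
```

```bash
python3 - <<'E'
from h import *
P={}
for n in('top','scene'):
    cv_=cam(n);p=capture(n);P[n]=p
    for o,q,z in(('pipe_short_c',(.418,.34),.003),('pipe_tall_c',(.557,.324),.003),('channel_c',(.488,.335),.003),('square_tube_c',(.573,-.319),.003),('hex_nut_c',(.503,-.282),.003),('pipe_mid_c',(.649,-.105),0)):
        for r in regions_of(n,o):
            x,f=fit(cv_,o,r['region'],q,z=z)
            if f<.5: print(n,o,x.round(4),round(f,3))
a=cv2.resize(P['top'][120:300,90:420],(720,392));b=cv2.resize(P['scene'][80:360],(360,197))
m=np.zeros((595,720,3),np.uint8);m[:392]=a;m[395:592,:360]=b
b2=P['scene'][95:250,160:300];m[395:592,365:543]=cv2.resize(b2,(178,197))
cv2.imwrite('pics/final.png',m[:,:,::-1]);s=get_state();print(s['eef_pos'],s['contact_force'],s['t'])
E
```

```text
top pipe_tall_c [0.5578 0.3252 0.0114] 0.138
top channel_c [0.4852 0.3377 0.0881] 0.093
top square_tube_c [ 0.5749 -0.3189 -0.4747] 0.057
top hex_nut_c [ 0.499  -0.2837 -1.4971] 0.107
top pipe_mid_c [ 0.6499 -0.1045  0.174 ] 0.088
scene pipe_short_c [0.4194 0.3391 0.1933] 0.078
scene pipe_tall_c [0.559  0.3248 0.0077] 0.049
scene channel_c [0.4887 0.3356 0.0768] 0.135
scene square_tube_c [ 0.5751 -0.3201 -0.3958] 0.091
scene hex_nut_c [ 0.5007 -0.2827 -0.6131] 0.109
scene pipe_mid_c [ 0.6482 -0.1025 -0.0176] 0.055
[ 0.49384238 -0.54117035  0.18568917] [-0.79940686  0.88273677  0.82914429] 35.375
```

View pics/final.png

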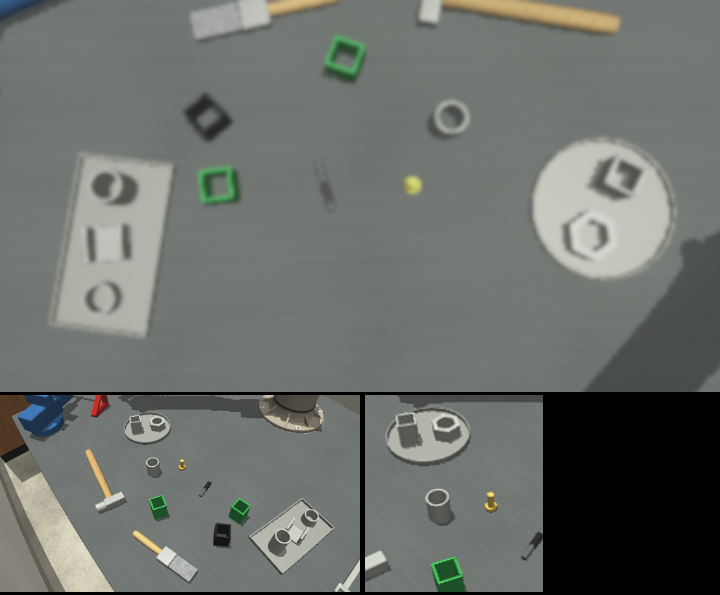

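The final picture shows all five pieces upright and side by side. The tall pipe, channel and short pipe are in the tray (107,187), (108,242), (103,298). The tube and nut are in the dish (618,177), (588,235). The middle-height pipe is still at (451,118), and the look-alikes are in place.

```bash
python3 -c "
from rig import *
print(close_job())"
```

```text
the job is handed in; nothing more can be done
None
```

Both kits are made up and the job is handed in, at about 35 s of the 122 s allowed.

- **Tray:** the tall pipe, short pipe and channel stand upright side by side, in that order of placing.
- **Dish:** the grey square tube and then the hex nut stand beside each other.
- **Left alone:** the middle-height pipe stands where it was. Its fitted position differs from the first fit by no more than about 3 mm, within measuring error. The green and black look-alikes were not touched.

**Last checks:** the top and scene cameras agree on every piece within about 4 mm. The one exception is the short pipe: the network did not find it in the top camera, though it is plain in that picture and the scene camera fitted it. The arm ended well clear with no contact force.

**What went wrong on the way:**
- My first close on the tall pipe was about 10 mm off centre because the arm had drifted. I reopened, re-centred and regripped, and the pipe had not moved.
- The tool tilt crept up to about 6 degrees by the end. The fits and the last picture show every piece standing flat after release.

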